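# Pry open a label dispenser and load a fresh roll

### The arm

A 7-joint arm with a two-finger parallel gripper is mounted at the origin on a cart in front of the work surface, level with it; the furniture and walls round the work are solid. World frame = base frame: x ahead of the robot, y to its left, z up, the work surface at z = 0. Lengths are in m, angles in degrees, forces in N, time in s.
With the tool pointing down it reaches from about 0.4 to 0.9 m from the base axis. Payload 5.5 kg.
Tool frame: the origin (TCP) lies midway between the tips of the shut fingers; the grasp point (between the pads) lies 19 mm behind it; z points along the fingers, y is the line along which they close (so a half turn about z gives the same grasp; the last joint's range is limited). The gripper opens to 85 mm and grips with 20 to 120 N. Pads are 22 mm wide; open, the fingers measure 114 mm over their backs; the gripper's body (76 mm by 85 mm) begins 54 mm behind the grasp point. The pads swing forward as they close: fully open they stand 13 mm farther back than shut.
Start: joints at [-60.493, 28.699, -24.465, 88.831, 12.651, 65.22, -12.049], TCP at [0.162, 0.63, 0.231] pointing down, gripper open.
Joint ranges: [-164.97, 164.97], [-17.58, 116.51], [-87.97, 89.64], [11.32, 138.91], [-80.73, 260.73], [10.89, 115.49], [-147.41, 147.41]. Speed limits (degrees/s): [147.25, 147.25, 180, 180, 180, 180, 180].

### API

Orientations are given as a 3x3 rotation matrix whose columns are the frame's x, y, z axes.
In Python, from cell import arm gives the robot as it stands. The module is installed in compiled form; this text tells all that it offers.
- The arm moves only by the shell command python3 -m inch 'ROWS' [OPENING] [FORCE]. ROWS is JSON, a list of rows, each a list of 2 entries, a list of its own where there are three numbers: the shift along the world's x, y, z as a fraction of full scale, then the turn about the world's z as a fraction of full scale. In form: [[[tx, ty, tz], turn], ...]. A call has 1 to 20 rows; each row is the pose to reach, as a shift and turn from the pose commanded when the call began, turning the shorter way round; what a row does not reach only later rows make up. Full scale, the value 1, is 30 cm for a shift and 2 pi rad for a turn. A row lasts 1/12 s, in which the tool goes at most 41.7 mm and 7.16 degrees, less where a joint would pass 70% of its speed; a pose out of reach is approached as far as the arm can. A call with a number of a shift or a turn outside -1 to 1 is refused whole. A call with a gripper value outside its range is refused whole. OPENING is the opening, from -1 (shut) to 1 (fully open), set as the call begins (- or left out, the last holds). The fingers move at their own pace and stop on an object; FORCE is the grip in N (left out, the last holds). Time passes only in rows, so rows that repeat a pose let the fingers close. It gives the time, the measured TCP pose, the force, the opening and the grip force at its end, in the units of the state.
- arm.sense(): the state, without advancing time (a new reading comes with each control period).
- arm.camera(name): name is "scene" or "top" or "wrist"; returns a dict with "pixels" (400x640x3 uint8, red, green, blue), "K" (3x3 intrinsics, pixels), "pose" (4x4, takes a point from camera to world coordinates); the wrist camera has in their place "T_tool_cam" (4x4, takes a point from camera to tool coordinates, whose origin is the TCP and whose axes are the flange's). Camera axes: x right, y down, z forward; pixel columns grow to the right and rows downward; lengths in m; the calibration is good to about 2 mm. A picture is of the moment at which its call begins: read the wrist's pose just before it. There is no depth.
- arm.finish_job(): hands the job in; it is judged then, once.
The state is a dict: "t": time; "q": joint angles; "joint_velocities": joint speeds; "tau": joint torques, N m; "tcp_pos": TCP position; "orientation": TCP orientation; "contact_force": force on the tool from outside, world axes, zero at the start; "wrist_torque": the same for the moment, N m; "width": opening from 0.0 (shut) to 1.0 (fully open); "finger_force": force on a finger pad.
Only numpy, scipy, OpenCV 4.12 (cv2) and the standard library are available. Lean on these libraries where they do the work, as an engineer would, in place of code of your own. Each camera call takes 0.05 s, during which the arm holds its last target. There are 200 camera calls.

### The job

Reload the label dispenser. Take the yellow-handled opening tool, slide its blade up the sloping slot below the front edge of the closed grey cover until the tip is well inside, and lever the cover up with the blade (keep the gripper itself off the cover until it stands half open), then swing it all the way back. Lay the tool flat on the blue mat again, set the white label roll upright on the dispenser's spindle so that it rests on its seat, let go, and do not disturb the loose things standing round about (brown bottle, white tub, white bottle).

Things in the scene. Friction and masses are not known exactly. Their poses are not given: they have to be found in the camera images.
- dispenser: White label dispenser, fixed, 120 x 150 mm (own x by y), 154 mm high with its grey cover closed. Origin: centre of its underside; +x points to its back (hinge side), -x is the front, which faces the robot's left, z up. The flat deck inside is 105 mm high and carries an upright spindle at own x = y = 0. The pry slot, 46 mm wide, is in the middle of the front, under the cover's front edge.
- slot (a point): Middle of the slot's mouth, own (-60, 0, 109) mm of the dispenser. The slot leads from here inward and up at 33 degrees. Floor: an orange ramp z = 105 + 0.65 (x + 60) mm, from x = -72 (a lead-in jutting out of the front) to -44. Ceiling: the cover's lip, parallel, 7.5 mm from the ramp, x = -61 to -44. Beyond x = -44 it is hollow up to the cover's roof (underside at z = 150 mm).
- seat (a point): Centre of the top of the black seat disc (44 mm in diameter) at the spindle's foot, 108 mm above the bench: the underside of a mounted roll rests here. The spindle, a steel post 20 mm in diameter with tapered top, rises 29 mm above this point.
- cover_hinge (a point): Middle of the cover's hinge axis, at own coordinates (56, 0, 107) mm of the dispenser; the axis runs along the dispenser's y.
- cover (a joint): Opening angle of the cover in rad: 0 closed, 1.6 the stop (upright, slightly past it). The stiff hinge holds the cover where it is left; lifting takes about 2 to 3 N at the front edge.
- cover_shell: The grey cover, a shell open below, 116 mm (along x) x 146 mm x 47 mm, walls 4 mm. Origin on the hinge axis; at closed its axes are those of the dispenser. Closed, its roof's underside is 43 mm above the hinge axis.
- lip (a point): Front lower edge of the cover's lip above the slot, 116 mm in front of the hinge axis; moves with the cover.
- pry_tool: Opening tool, 140 mm long along its own x, lying flat. Origin: centre of its length on the underside. Yellow handle 75 x 20 x 18 mm (own x from -70 to +5 mm); steel blade, 65 mm long, 18 mm wide, 3 mm thick (2 mm over the last 6 mm), from x = +5 to the tip at +70 mm, at mid-height (9 mm). 60 g.
- tool_tip (a point): The tip of the blade: own (70, 0, 9) mm of the tool.
- tool_grip (a point): Good place to grip the handle, across its 20 mm width: own (-12, 0, 9) mm of the tool, 82 mm behind the tip.
- mat: Blue mat, fixed, 200 x 100 x 3 mm (own x by y). Origin: centre of its underside. The tool starts on it.
- roll: White label roll standing on its flat end, 60 mm in diameter, 40 mm high, bore 28 mm in diameter right through (brown core). Origin: centre of its underside, z along the bore. 120 g. It has a round symmetry: its yaw means nothing.
- flux_bottle: Small brown bottle with a red cap, 31 mm in diameter, 90 mm high, loose bystander. Origin: centre of the underside.
- finger_cots: White tub with a blue lid, 69 mm in diameter, 50 mm high, loose bystander. Origin: centre of the underside.
- glue_bottle: Small white bottle with a red cap, 29 mm in diameter, 75 mm high, loose bystander. Origin: centre of the underside.
There are look-alikes about, which are no part of the job. There is more than one size of the pry_tool; the job needs the larger. Of the things that look like the roll, the smaller one is meant.

How it is judged:
By the outcome, as a careful person would: the job done as asked, in the order asked, and still so for the second after the job is handed in, with the robot touching nothing.
It also fails if it takes over 72 s, if anything falls off the work surface, if the arm or the gripper's body presses on something with over 40 N, if the wrist force passes 120 N, or if a joint passes its speed limit or range.

## Working session

There is one attempt and no reset: what is moved stays moved. The work goes in short steps, Python scripts to look and compute and a shell command to move; the robot and the scene stay as the last step left them, time stands still between calls to the robot, and variables do not carry over. Pictures are saved under pics/ and viewed, at most 10 in all, crops included, and the job is handed in when it is done.

```bash
mkdir -p pics; ls
python3 - <<'E'
from cell import arm
import cv2,numpy as np
s=arm.sense();print(s['t'],s['tcp_pos'],s['orientation'],s['width'])
for n in("scene","top"):
    c=arm.camera(n);cv2.imwrite(f"pics/{n}0.png",c["pixels"][:,:,::-1]);np.savez(f"pics/{n}0.npz",**c)
    print(n,np.round(c["K"],1).tolist(),np.round(c["pose"],3).tolist())
E
```

```text
pics
0.0 [0.16182112 0.62880871 0.23027741] [[-9.68464908e-01  2.49149430e-01 -5.32223202e-04]
 [ 2.49149993e-01  9.68463116e-01 -1.86405112e-03]
 [ 5.10112667e-05 -1.93787151e-03 -9.99998121e-01]] 1.006416279334225
scene [[398.1, 0.0, 316.8], [0.0, 398.1, 198.9], [0.0, 0.0, 1.0]] [[0.881, -0.354, 0.314, 0.256], [-0.473, -0.666, 0.577, -0.556], [0.005, -0.656, -0.754, 0.769], [0.0, 0.0, 0.0, 1.0]]
top [[362.6, 0.0, 323.9], [0.0, 362.6, 200.8], [0.0, 0.0, 1.0]] [[0.014, -0.991, 0.135, 0.391], [-1.0, -0.016, -0.009, -0.052], [0.011, -0.135, -0.991, 1.165], [0.0, 0.0, 0.0, 1.0]]
```

View pics/scene0.png

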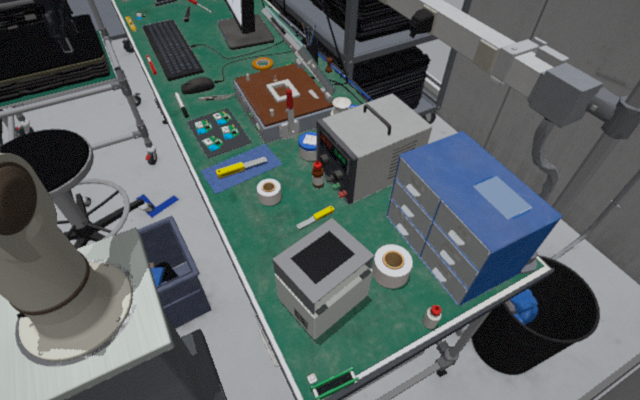

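View pics/top0.png

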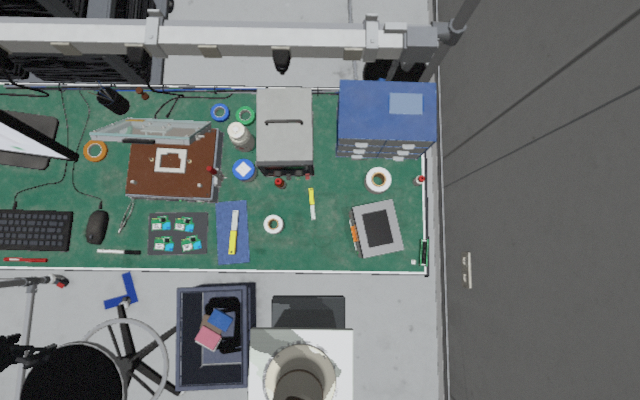

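The scene view shows the yellow tool on its mat at (243,167), the small roll at (269,191), the dispenser at (323,275), the large look-alike roll at (392,265) and the small look-alike tool at (317,217). In the top view these are the tool at (233,232), the small roll at (273,225), the dispenser at (376,228) and its orange ramp at (353,235).

```bash
cat > h.py <<'E'
import cv2,numpy as np
from cell import arm
def load(n): return dict(np.load(f"pics/{n}.npz"))
def snap(n,f):
    s=arm.sense(); c=dict(arm.camera(n))
    if n=="wrist":
        T=np.eye(4);T[:3,:3]=s['orientation'];T[:3,3]=s['tcp_pos'];c["pose"]=T@c["T_tool_cam"]
    np.savez(f"pics/{f}.npz",**c);cv2.imwrite(f"pics/{f}.png",c["pixels"][:,:,::-1]);return c
def ray(c,uv):
    d=c["pose"][:3,:3]@np.linalg.solve(c["K"],[uv[0],uv[1],1.]);return c["pose"][:3,3],d/np.linalg.norm(d)
def plane(c,uv,z):
    o,d=ray(c,uv);return o+d*(z-o[2])/d[2]
def tri(*obs):
    A=np.zeros((3,3));b=np.zeros(3);R=[ray(*o) for o in obs]
    for o,d in R: M=np.eye(3)-np.outer(d,d);A+=M;b+=M@o
    p=np.linalg.solve(A,b);return p,[round(1e3*np.linalg.norm((np.eye(3)-np.outer(d,d))@(p-o)),1) for o,d in R]
def proj(c,p):
    q=c["K"]@(np.linalg.inv(c["pose"])@np.r_[p,1])[:3];return q[:2]/q[2]
def blobs(c,lo,hi,amin=15,box=None):
    hsv=cv2.cvtColor(c["pixels"],cv2.COLOR_RGB2HSV);m=cv2.inRange(hsv,np.array(lo),np.array(hi))
    if box: k=np.zeros_like(m);u0,v0,u1,v1=box;k[v0:v1,u0:u1]=1;m*=k
    n,l,st,ce=cv2.connectedComponentsWithStats(m);out=[]
    for i in range(1,n):
        if st[i,4]>=amin:
            cn=cv2.findContours((l==i).astype(np.uint8),0,2)[0][0]
            out.append((int(st[i,4]),np.round(ce[i],1),cv2.minAreaRect(cn)))
    return sorted(out,key=lambda t:-t[0])
E
python3 - <<'E'
from h import *
for n,f,bx in(("top","top0",(210,80,430,270)),("scene","scene0",(190,80,460,350))):
    c=load(f)
    for nm,lo,hi,a in(("yellow",(22,120,120),(34,255,255),10),("orange",(8,120,150),(20,255,255),5),("mat",(105,90,60),(125,255,255),300),("brown",(8,60,60),(22,200,200),15),("dark",(0,0,0),(180,90,50),300)):
        for b in blobs(c,lo,hi,a,bx)[:4]: print(n,nm,b[0],b[1],np.round(np.r_[b[2][0],b[2][1],b[2][2]],1), np.round(plane(c,b[1],0.02),3))
E
```

```text
top yellow 125 [232.6 241.8] [232.6 242.    6.   22.5   4.4] [0.414 0.222 0.02 ]
top yellow 66 [311.  195.6] [311. 196.  16.   4.  90.] [ 0.564 -0.021  0.02 ]
top orange 63 [353.7 233.7] [353.8 233.4  15.3   4.1  78.7] [ 0.445 -0.158  0.02 ]
top mat 4688 [380.2 110.8] [382.5 112.5  65.   93.   90. ] [ 0.851 -0.244  0.02 ]
top mat 1577 [231.7 231.9] [231.8 231.9  62.6  31.5  86.5] [0.444 0.226 0.02 ]
top brown 169 [212.  145.3] [212.5 147.5  37.    5.   90. ] [0.724 0.303 0.02 ]
top brown 82 [379.1 178. ] [378.5 179.   12.   13.   90. ] [ 0.625 -0.239  0.02 ]
top brown 71 [354.8 233.2] [354.2 232.9  17.5   6.1  77.5] [ 0.446 -0.161  0.02 ]
top brown 31 [271.5 222.8] [272.1 223.2   8.2   9.6  31. ] [0.475 0.102 0.02 ]
scene yellow 164 [229.4 168.4] [229.5 168.4   6.   27.8  71.6] [0.412 0.22  0.02 ]
scene yellow 125 [323.2 212. ] [323.5 212.    5.8  21.5  63.4] [ 0.561 -0.028  0.02 ]
scene orange 5 [399.6 265.6] [399.8 265.3   1.4   3.5  45. ] [ 0.635 -0.238  0.02 ]
scene mat 2654 [438.8 168.1] [427.5 174.5  85.   63.   90. ] [ 0.907 -0.041  0.02 ]
scene mat 1405 [240.8 168.3] [241.  167.1  27.   76.4  66. ] [0.439 0.207 0.02 ]
scene brown 1234 [263.6 100.4] [263.1  99.1  51.   42.7  74.7] [0.614 0.46  0.02 ]
scene brown 877 [307.7  97.5] [309.   93.9  36.1  39.3  76. ] [0.745 0.409 0.02 ]
scene brown 292 [393.2 259.5] [393.  259.5  17.   20.   90. ] [ 0.632 -0.219  0.02 ]
scene brown 95 [268.2 186.8] [268.3 186.8   9.9  10.6  45. ] [0.477 0.111 0.02 ]
scene dark 1571 [322.2 256.6] [322.4 256.   34.1  50.8  52.7] [ 0.498 -0.139  0.02 ]
scene dark 1124 [337.1 165. ] [333.8 162.8  79.9  35.4  45. ] [0.673 0.097 0.02 ]
scene dark 938 [394.8  89.4] [388.  94.  28.  70.  90.] [1.019 0.316 0.02 ]
```

```bash
python3 -m inch '[[[0.4,-0.7,0.2],0],[[0.4,-0.7,0.2],0],[[0.4,-0.7,0.2],0],[[0.4,-0.7,0.2],0],[[0.4,-0.7,0.2],0],[[0.4,-0.7,0.2],0],[[0.4,-0.7,0.2],0],[[0.4,-0.7,0.2],0]]' && python3 -m inch '[[[0.35,-0.6,0.05],0],[[0.35,-0.6,0.05],0],[[0.35,-0.6,0.05],0],[[0.35,-0.6,0.05],0],[[0.35,-0.6,0.05],0],[[0.35,-0.6,0.05],0],[[0.35,-0.6,0.05],0],[[0.35,-0.6,0.05],0],[[0.35,-0.6,0.05],0]]'
python3 - <<'E'
from h import *
c=snap("wrist","w1");print(np.round(c["pose"],3).tolist(),np.round(c["K"],1).tolist(),np.round(c["T_tool_cam"],3).tolist())
E
```

```text
t: 0.77
tcp_pos: [0.2841, 0.4174, 0.2919]
orientation: [[-0.967, 0.255, 0.002], [0.255, 0.967, 0.0], [-0.002, 0.001, -1.0]]
contact_force: [-0.8, 1.1, 0.2]
width: 1.005
finger_force: 0.0
t: 1.52
tcp_pos: [0.3857, 0.2416, 0.3059]
orientation: [[-0.969, 0.245, -0.001], [0.245, 0.969, 0.0], [0.001, 0.0, -1.0]]
contact_force: [-0.3, -0.5, -0.4]
width: 0.998
finger_force: 0.0
[[0.245, 0.918, 0.313, 0.306], [0.97, -0.232, -0.078, 0.261], [0.0, 0.322, -0.947, 0.448], [0.0, 0.0, 0.0, 1.0]] [[315.4, 0.0, 326.8], [0.0, 315.4, 198.7], [0.0, 0.0, 1.0]] [[0.001, -0.946, -0.323, 0.083], [1.0, 0.001, 0.001, -0.0], [-0.0, -0.323, 0.946, -0.142], [0.0, 0.0, 0.0, 1.0]]
```

View pics/w1.png

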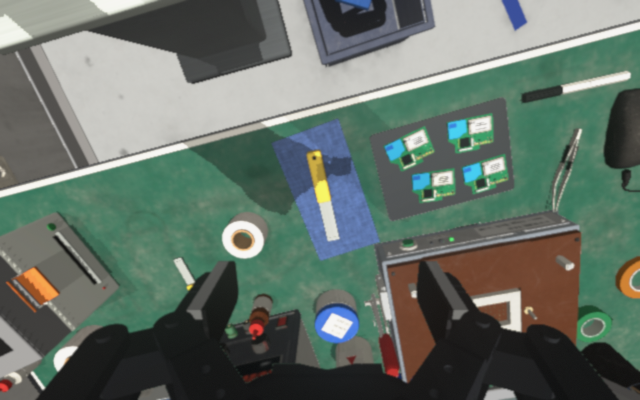

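The wrist view shows the tool handle at (318,178) with its blade tip at (332,240). The small roll is at (243,238), the orange ramp on the dispenser's front at (37,285), the tub at (337,318) and the brown bottle at (259,320).

Run:
```python
from h import *
w,t,s=load("w1"),load("top0"),load("scene0")
Y=((20,110,60),(34,255,255));W=((0,0,150),(180,60,255))
yw=blobs(w,*Y,box=(290,130,350,220));print("yw",yw)
p=tri((w,yw[0][1]),(t,(232.6,241.8)),(s,(229.4,168.4)));print("handle tri",p)
bl=blobs(w,(0,0,120),(180,60,255),30,(300,190,350,250));print("blade",bl[:2])
r=yw[0][2];box=cv2.boxPoints(r);print("handle corners z=.021",np.round([plane(w,b,.021) for b in box],4).tolist())
if bl:
  bb=cv2.boxPoints(bl[0][2]);print("blade corners z=.0135",np.round([plane(w,b,.0135) for b in bb],4).tolist())
for nm,c,bx in(("w",w,(210,205,275,270)),("t",t,(258,208,288,240)),("s",s,(250,172,288,210))):
  print(nm,"white",blobs(c,(0,0,150),(180,70,255),30,bx)[:2],"brown",blobs(c,(5,60,30),(22,255,220),10,bx)[:2])
big=cv2.resize(w["pixels"][190:370,0:160],None,fx=4.5,fy=3.3*4.5/3.3*0.74,interpolation=cv2.INTER_CUBIC)
big=cv2.resize(w["pixels"][200:340,0:180],None,fx=4,fy=4,interpolation=cv2.INTER_CUBIC)
cv2.imwrite("pics/w1d.png",big[:,:,::-1])
```

```text
yw [(715, array([318.4, 175.9]), ((318.59014892578125, 176.00819396972656), (51.705631256103516, 14.314957618713379), 76.75948333740234))]
handle tri (array([0.41282137, 0.22240809, 0.01768681]), [np.float64(0.7), np.float64(0.8), np.float64(0.3)])
blade [(533, array([328.8, 220.1]), ((327.0769348144531, 215.88462829589844), (50.00961685180664, 15.885407447814941), 78.69007110595703))]
handle corners z=.021 [[0.3752, 0.2143, 0.021], [0.3755, 0.2338, 0.021], [0.4496, 0.2321, 0.021], [0.4495, 0.2114, 0.021]]
blade corners z=.0135 [[0.4362, 0.21, 0.0135], [0.4372, 0.233, 0.0135], [0.5166, 0.2286, 0.0135], [0.5159, 0.2043, 0.0135]]
w white [(937, array([242.5, 238.9]), ((242.5, 239.0), (38.0, 41.0), 90.0))] brown [(296, array([242.2, 239.9]), ((243.0, 239.5), (19.0, 22.0), 90.0))]
t white [(236, array([272.6, 223.8]), ((272.5, 223.5), (19.0, 19.0), 90.0))] brown [(31, array([271.5, 222.8]), ((272.058837890625, 223.2352752685547), (8.231931686401367, 9.603919982910156), 30.963756561279297))]
s white [(253, array([268.2, 187.2]), ((268.5, 187.0), (18.0, 23.0), 90.0))] brown [(95, array([268.2, 186.8]), ((268.2500305175781, 186.75001525878906), (9.899494171142578, 10.60660171508789), 45.0))]
```

View pics/w1d.png

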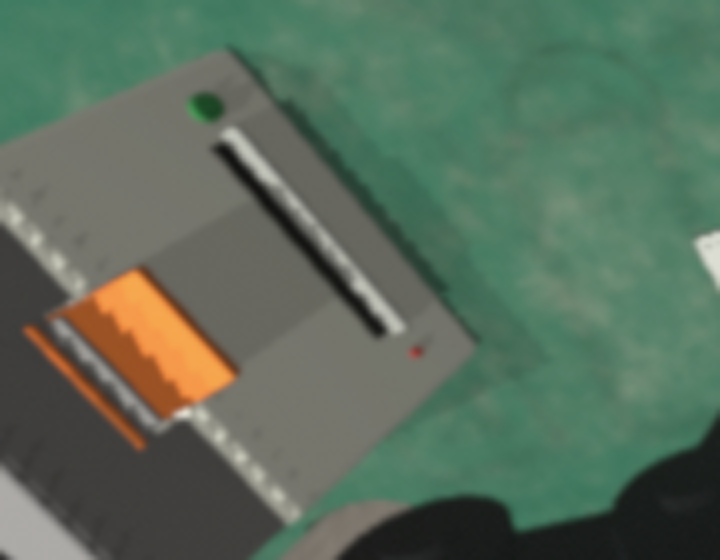

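In the crop, the ramp's front edge runs from full-image pixel (35,267) to (59.5,293.8), and the foot of the dispenser's front runs from (57.5,212.5) to (118.8,286.3). The cover lip lies just behind the ramp.

Run:
```python
from h import *
w,t,s=load("w1"),load("top0"),load("scene0")
a,b=plane(w,(57.5,212.5),0),plane(w,(118.75,286.25),0);print("foot",a,b,np.linalg.norm(a-b),np.degrees(np.arctan2(*(b-a)[[1,0]])),(a+b)/2)
a,b=plane(w,(35,267),.0972),plane(w,(59.5,293.75),.0972);print("ramp",a,b,np.linalg.norm(a-b),np.degrees(np.arctan2(*(b-a)[[1,0]])),(a+b)/2)
bt=blobs(t,(0,0,0),(180,90,70),50,(350,195,405,260))[0];bs=blobs(s,(0,0,0),(180,90,50),300,(280,220,370,290))[0];print(bt,bs)
print("window",tri((t,bt[2][0]),(s,bs[2][0])))
bx=cv2.boxPoints(bt[2]);print(np.round([plane(t,q,.154) for q in bx],3).tolist())
for bxx,nm in(((355,195,410,262),"cover"),): 
  g=blobs(t,(0,0,90),(180,40,215),200,bxx);print(g[:2]);print(np.round([plane(t,q,.154) for q in cv2.boxPoints(g[0][2])],3).tolist())
# roll: bore centre
ww,tt,ss=(242.4,239.2),(272.6,223.4),(268.2,187)
print("roll",tri((w,ww),(t,tt),(s,ss)), tri((w,(242.5,239)),(t,(272.5,223.5))))
```

```text
foot [ 0.3748136  -0.17916838  0.        ] [ 0.5179643  -0.14781341  0.        ] 0.14654438044499463 12.354652415504294 [ 0.44638895 -0.16349089  0.        ]
ramp [ 0.41973538 -0.14924653  0.0972    ] [ 0.46342472 -0.13947513  0.0972    ] 0.04476871761231112 12.607096981461034 [ 0.44158005 -0.14436083  0.0972    ]
(769, array([377.4, 228.2]), ((377.3772277832031, 228.13539123535156), (32.88410949707031, 23.53720474243164), 77.7352294921875)) (1571, array([322.2, 256.6]), ((322.3902282714844, 256.01220703125), (34.05205535888672, 50.75611877441406), 52.69605255126953))
window (array([ 0.45518545, -0.21188213,  0.15327898]), [np.float64(0.4), np.float64(0.4)])
[[0.492, -0.17, 0.154], [0.507, -0.234, 0.154], [0.418, -0.253, 0.154], [0.403, -0.189, 0.154]]
[(1399, array([378.5, 228.5]), ((377.9706115722656, 228.11761474609375), (53.147953033447266, 42.192970275878906), 77.47119140625))]
[[0.514, -0.139, 0.154], [0.542, -0.256, 0.154], [0.397, -0.286, 0.154], [0.37, -0.172, 0.154]]
roll (array([0.47152483, 0.09514756, 0.03737148]), [np.float64(0.8), np.float64(1.1), np.float64(0.5)]) (array([0.47081268, 0.09583392, 0.03949105]), [np.float64(0.7), np.float64(0.7)])
```

```bash
python3 -m inch '[[[0.155,-0.062,-0.3],0.032],[[0.155,-0.062,-0.5],0.032],[[0.155,-0.062,-0.7],0.032],[[0.155,-0.062,-0.85],0.032],[[0.155,-0.062,-0.85],0.032],[[0.155,-0.062,-0.85],0.032],[[0.155,-0.062,-0.85],0.032],[[0.155,-0.062,-0.85],0.032],[[0.155,-0.062,-0.85],0.032]]' -0.15 30
python3 -m inch '[[[0,0,-0.08],0],[[0,0,-0.12],0],[[0,0,-0.15],0],[[0,0,-0.155],0],[[0,0,-0.16],0],[[0,0,-0.16],0]]'
```

```text
t: 2.32
tcp_pos: [0.4322, 0.2221, 0.0506]
orientation: [[-0.999, 0.048, -0.002], [0.048, 0.999, -0.0], [0.002, -0.0, -1.0]]
contact_force: [1.0, -0.2, -0.3]
width: 0.42
finger_force: 0.0
t: 2.82
tcp_pos: [0.4342, 0.2216, 0.0043]
orientation: [[-0.999, 0.05, 0.002], [0.05, 0.999, 0.001], [-0.002, 0.001, -1.0]]
contact_force: [0.7, 0.0, -0.4]
width: 0.424
finger_force: 0.0
```

```bash
python3 -m inch '[[[0,0,-0.006],0],[[0,0,-0.006],0],[[0,0,-0.006],0],[[0,0,-0.006],0],[[0,0,-0.006],0],[[0,0,-0.006],0]]' -1 60
python3 -m inch '[[[0,0,0.1],0],[[0,0,0.2],0],[[0,0,0.3],0],[[0,0,0.4],0],[[0,0,0.5],0],[[0,0,0.6],0],[[0,0,0.6],0]]'
```

```text
t: 3.32
tcp_pos: [0.435, 0.2218, 0.0034]
orientation: [[-0.999, 0.051, 0.003], [0.051, 0.999, 0.002], [-0.003, 0.002, -1.0]]
contact_force: [-1.7, -0.9, 11.2]
width: 0.219
finger_force: 62.3
t: 3.9
tcp_pos: [0.4371, 0.223, 0.188]
orientation: [[-0.999, 0.051, 0.01], [0.051, 0.999, 0.005], [-0.01, 0.006, -1.0]]
contact_force: [1.4, 1.3, -0.6]
width: 0.215
finger_force: 58.8
```

```bash
python3 -m inch '[[[-0.051,-0.867,0.1],-0.208],[[-0.051,-0.867,0.1],-0.208],[[-0.051,-0.867,0.1],-0.208],[[-0.051,-0.867,0.1],-0.208],[[-0.051,-0.867,0.1],-0.208],[[-0.051,-0.867,0.1],-0.208],[[-0.051,-0.867,0.1],-0.208],[[-0.051,-0.867,0.1],-0.208],[[-0.051,-0.867,0.1],-0.208],[[-0.051,-0.867,0.1],-0.208],[[-0.051,-0.867,0.1],-0.208],[[-0.051,-0.867,0.1],-0.208],[[-0.051,-0.867,0.1],-0.208],[[-0.051,-0.867,0.1],-0.208]]' - 60
python3 - <<'E'
from h import *
c=snap("wrist","w2");print(c["pose"][:3,3])
E
```

```text
t: 5.07
tcp_pos: [0.4181, -0.0391, 0.2116]
orientation: [[-0.214, 0.977, 0.0], [0.977, 0.214, 0.0], [0.0, 0.0, -1.0]]
contact_force: [0.3, 0.6, -0.6]
width: 0.223
finger_force: 58.9
[0.4008986  0.04183618 0.35380271]
```

View pics/w2.png

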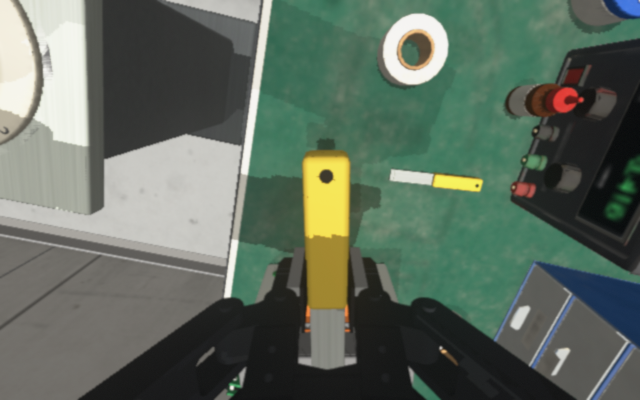

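The view shows the tool held straight, with its handle centred at column 327. The gripper hides the slot, so I cross-check the ramp edge using the top view and w1.

Run:
```python
from h import *
w,t,s=load("w1"),load("top0"),load("scene0")
print(tri((w,(47.2,280.4)),(t,(351.7,233.8))),plane(t,(351.7,233.8),.0972))
u=np.array([.215,-.977]);v=np.array([.977,.215])
# cover top edges in w1 / scene: project hypothesised corners for centre c
c=np.array([.4565,-.2145])
for x,y,z in((-60,75,154),(-60,-75,154),(56,75,154),(56,-75,154),(-60,75,107),(-72,23,97.2),(-72,-23,97.2)):
    P=np.r_[c+(x*u+y*v)/1e3,z/1e3];print((x,y,z),*[np.round(proj(k,P),1) for k in(t,s,w)])
a=cv2.resize(t["pixels"][185:270,335:420],None,fx=6,fy=6,interpolation=cv2.INTER_CUBIC)
b=cv2.resize(s["pixels"][210:350,260:390],None,fx=3.64,fy=3.64,interpolation=cv2.INTER_CUBIC)[:510]
im=np.hstack([a[:,:400],b[:,:400]]) if 0 else None
H=np.zeros((510,790,3),np.uint8);H[:,:400]=a[:,50:450];H[:510,400:790]=b[:510,30:420];cv2.imwrite("pics/ts.png",H[:,:,::-1])
```

```text
(array([ 0.44093068, -0.14477509,  0.0970738 ]), [np.float64(0.4), np.float64(0.4)]) [ 0.44055761 -0.14488036  0.0972    ]
(-60, 75, 154) [351.7 205.7] [332. 216.] [ 43.9 359.7]
(-60, -75, 154) [363.2 258.6] [270.5 258. ] [-56.5 260.2]
(56, 75, 154) [391.9 197.5] [374.5 253.8] [-27.4 392.3]
(56, -75, 154) [404.1 250. ] [311.8 303.2] [-131.8  301.6]
(-60, 75, 107) [350.4 207.6] [331.3 230.2] [ 73.8 331.3]
(-72, 23, 97.2) [349.8 226. ] [308.2 242.8] [ 59.7 293.7]
(-72, -23, 97.2) [353.1 241.4] [290.4 255.2] [ 34.6 266.2]
```

View pics/ts.png

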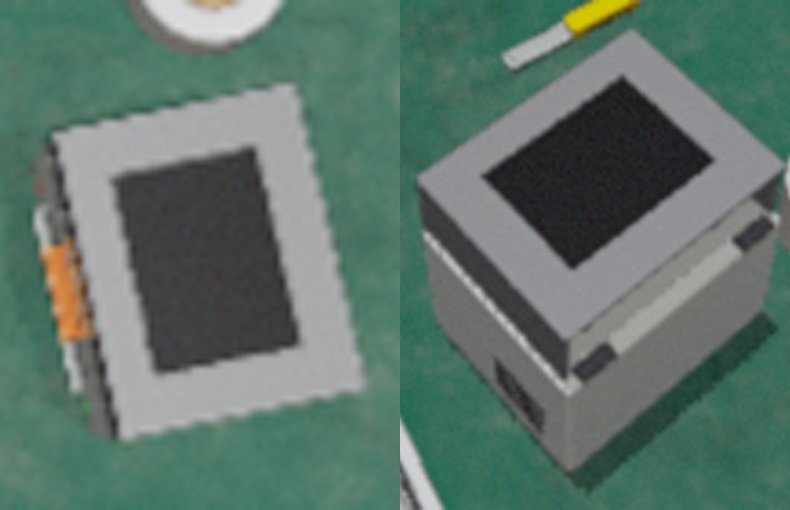

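The triangulated ramp edge stands at z = 97.1 mm, as it should. That puts the dispenser's centre at (0.456,-0.215) with its inward direction at -77.6°. I now lower the tip onto the lead-in.

```bash
python3 -m inch '[[[0.024,-0.111,-0.1],0],[[0.024,-0.111,-0.2],0],[[0.024,-0.111,-0.3],0],[[0.024,-0.111,-0.34],0],[[0.024,-0.111,-0.36],0],[[0.024,-0.111,-0.36],0],[[0.024,-0.111,-0.36],0]]'
python3 - <<'E'
from h import *
c=snap("scene","s1");t=snap("top","t1")
a=cv2.resize(c["pixels"][170:330,220:400],None,fx=4,fy=3.6,interpolation=cv2.INTER_CUBIC)
a=cv2.resize(t["pixels"][180:290,280:420],None,fx=5,fy=5,interpolation=cv2.INTER_CUBIC)
cv2.imwrite("pics/t1c.png",a[:,:,::-1])
E
```

```text
t: 5.7
tcp_pos: [0.4258, -0.0724, 0.1039]
orientation: [[-0.212, 0.977, 0.0], [0.977, 0.212, -0.0], [-0.0, 0.0, -1.0]]
contact_force: [0.3, 0.1, -1.0]
width: 0.224
finger_force: 58.9
```

View pics/s1.png

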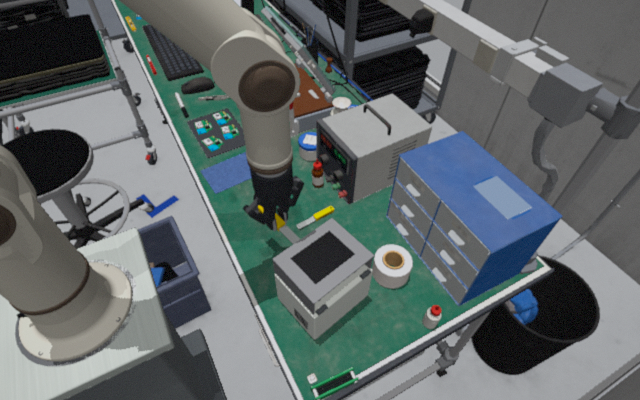

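The scene view shows the blade in front of the dispenser at about (285,232), in line with the slot. The tool is level and the bystanders are untouched. Next I tilt it by resting the tip on the lead-in with a light grip.

```bash
python3 -m inch '[[[0,0,-0.012],0],[[0,0,-0.025],0],[[0,-0.001,-0.04],0],[[0.001,-0.002,-0.056],0],[[0.001,-0.004,-0.072],0],[[0.002,-0.01,-0.095],0],[[0.0035,-0.016,-0.118],0],[[0.0035,-0.016,-0.118],0]]' - 22
python3 - <<'E'
from h import *
c=snap("wrist","w3")
b=blobs(c,(20,110,60),(34,255,255),200);print(b[:2]);b=blobs(load("w2"),(20,110,60),(34,255,255),200);print(b[:2])
t=snap("top","t2");a=cv2.resize(t["pixels"][180:290,280:420],None,fx=5,fy=5,interpolation=cv2.INTER_CUBIC)
w=cv2.resize(c["pixels"][130:400,200:450],None,fx=2,fy=2)
H=np.zeros((550,800,3),np.uint8);H[:540,:400]=w[:,50:450];H[:,400:]=a[:,150:550];cv2.imwrite("pics/t2c.png",H[:,:,::-1])
E
```

```text
t: 6.47
tcp_pos: [0.4264, -0.0755, 0.0673]
orientation: [[-0.214, 0.977, -0.001], [0.977, 0.214, 0.002], [0.002, -0.0, -1.0]]
contact_force: [0.6, 6.3, 3.4]
width: 0.219
finger_force: 61.8
[(6836, array([326.5, 235. ]), ((327.0, 234.0), (160.0, 44.0), 90.0)), (2014, array([548.8, 187.8]), ((549.6231079101562, 187.90907287597656), (87.98934936523438, 24.297239303588867), 6.4415998458862305))]
[(6978, array([326.4, 227.8]), ((326.0, 229.0), (158.0, 48.0), 90.0)), (698, array([456.9, 182.2]), ((457.0975646972656, 182.12196350097656), (49.69419479370117, 14.356100082397461), 6.34019136428833))]
```

View pics/t2c.png

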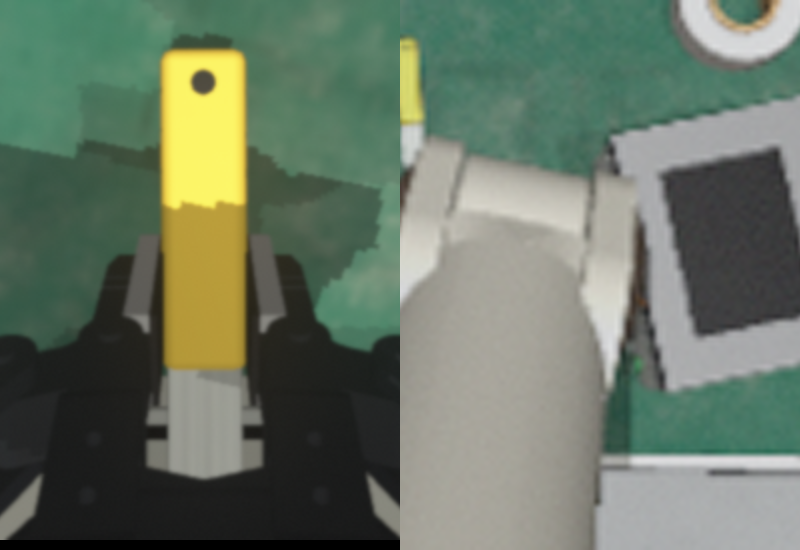

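The left half shows the handle with its rear end at crop row 50 and its front at row 370, narrowed by the tilt. I work out the tilt from these rows.

```bash
cat > tilt.py <<'E'
from h import *
from scipy.optimize import least_squares
def rows(c):
    b=blobs(c,(20,110,60),(34,255,255),200,(290,100,365,330))[0][2];q=cv2.boxPoints(b);return q[:,1].min(),q[:,1].max()
def pred(c,th,dx,dz):
    Ti=np.linalg.inv(c["T_tool_cam"]);o=[]
    for s in(-58,17): # tool coordinates: forward = -x, up = -z, pivot 10 mm above TCP
        f=s*np.cos(th)-9*np.sin(th)+dx;z=s*np.sin(th)+9*np.cos(th)+dz
        p=(Ti@np.r_[-f/1e3,0,-z/1e3,1])[:3];o.append((c["K"]@p)[1]/p[2])
    return o
def tilt(c):
    r=rows(c);f=lambda x:np.array(pred(c,x[0],x[1],9))-r
    x=least_squares(f,[.2,0]).x;return r,np.degrees(x[0]),x[1]
E
python3 - <<'E'
from tilt import *
print(tilt(load("w2")),tilt(load("w3")))
E
```

```text
((np.float32(150.0), np.float32(308.0)), np.float64(-0.247276491785938), np.float64(-2.7045416418023853)) ((np.float32(154.0), np.float32(314.0)), np.float64(4.584080035089112), np.float64(0.3994092335221849))
```

```bash
cat > tilt.py <<'E'
from h import *
from scipy.optimize import least_squares
def obs(c):
    hsv=cv2.cvtColor(c["pixels"],cv2.COLOR_RGB2HSV);m=cv2.inRange(hsv,(20,110,60),(34,255,255));m[:,:290]=0;m[:,365:]=0
    n,l,st,_=cv2.connectedComponentsWithStats(m);i=1+st[1:,4].argmax();m=l==i
    v=np.where(m.sum(1)>20)[0];a,b=v.min(),v.max();w=m.sum(1)
    k=np.polyfit(np.arange(a+8,b-8),w[a+8:b-8],1);return np.array([a,b+1,np.polyval(k,a),np.polyval(k,b)])
def pred(c,th,dx,dz):
    Ti=np.linalg.inv(c["T_tool_cam"]);o=[];w=[]
    for s in(-58,17):
        f=s*np.cos(th)-9*np.sin(th)+dx;z=s*np.sin(th)+9*np.cos(th)+dz
        p=(Ti@np.r_[-f/1e3,0,-z/1e3,1])[:3];o.append((c["K"]@p)[1]/p[2]);w.append(c["K"][0,0]*.02/p[2])
    return np.array(o+w)
def tilt(c):
    r=obs(c);x=least_squares(lambda x:pred(c,*x)-r,[.2,0,9]);return r,np.degrees(x.x[0]),x.x[1:],x.fun
if __name__=="__main__":
    import sys
    for n in sys.argv[1:]: print(n,*[np.round(k,1) for k in tilt(load(n))])
E
python3 tilt.py w2 w3
```

```text
w2 [150. 309.  47.  42.] 6.5 [-0.3  6.2] [-0.  0.  0. -0.]
w3 [154.  315.   41.   44.5] 28.3 [1.7 9.2] [ 0. -0.  0.  0.]
```

```bash
python3 -m inch '[[[0.001,-0.005,-0.011],0],[[0.002,-0.009,-0.022],0],[[0.003,-0.015,-0.033],0],[[0.0045,-0.02,-0.043],0],[[0.0055,-0.025,-0.052],0],[[0.0065,-0.03,-0.06],0],[[0.0065,-0.03,-0.06],0]]' - 22
python3 - <<'E'
from h import *
snap("wrist","w4");s=arm.sense();d=s["tcp_pos"][:2]-np.array([.4562,-.2147]);print(d@[.215,-.977],d@[.977,.215],s["tcp_pos"][2])
E
python3 tilt.py w4
```

```text
t: 7.15
tcp_pos: [0.4286, -0.0847, 0.0498]
orientation: [[-0.214, 0.977, -0.0], [0.977, 0.214, 0.002], [0.002, 0.0, -1.0]]
contact_force: [0.4, 6.9, 4.2]
width: 0.215
finger_force: 65.3
-0.13304059067990354 0.000957661585886492 0.04986843483832474
w4 [161.  318.   38.2  44.8] 35.1 [3.9 9.6] [ 0.3 -0.2  0.9  0.2]
```

```bash
python3 -m inch '[[[0.0018,-0.008,0.0054],0],[[0.0036,-0.0163,0.0108],0],[[0.0054,-0.0245,0.0162],0],[[0.007,-0.0325,0.0216],0],[[0.007,-0.0325,0.0216],0]]'
python3 - <<'E'
from h import *
snap("wrist","w5");s=arm.sense();d=s["tcp_pos"][:2]-np.array([.4562,-.2147]);print(d@[.215,-.977],d@[.977,.215],s["tcp_pos"][2],s["contact_force"])
E
python3 tilt.py w5
```

```text
t: 7.62
tcp_pos: [0.4301, -0.0948, 0.0565]
orientation: [[-0.213, 0.977, -0.001], [0.977, 0.213, 0.001], [0.002, -0.001, -1.0]]
contact_force: [-1.8, 3.8, 4.8]
width: 0.218
finger_force: 65.3
-0.12268166413480253 0.00032700793481047673 0.056474365136111475 [-1.87219262  4.98103295  4.05137927]
w5 [161.  318.   38.2  44.9] 35.1 [3.9 9.6] [ 0.3 -0.2  0.9  0.2]
```

```bash
python3 -m inch '[[[0.0018,-0.008,0.0054],0],[[0.0036,-0.0163,0.0108],0],[[0.0054,-0.0245,0.0162],0],[[0.007,-0.0325,0.0216],0],[[0.009,-0.041,0.027],0],[[0.011,-0.049,0.0325],0],[[0.011,-0.049,0.0325],0]]' - 60
python3 - <<'E'
from h import *
snap("wrist","w6");s=arm.sense();d=s["tcp_pos"][:2]-np.array([.4562,-.2147]);print(d@[.215,-.977],d@[.977,.215],s["tcp_pos"][2],s["contact_force"])
E
python3 tilt.py w6
```

```text
t: 8.25
tcp_pos: [0.4334, -0.1096, 0.0663]
orientation: [[-0.213, 0.977, -0.001], [0.977, 0.213, 0.001], [0.002, -0.001, -1.0]]
contact_force: [-1.6, 5.0, 4.8]
width: 0.215
finger_force: 65.4
-0.10752503284060033 0.000372279161614943 0.06625339315406828 [-1.8162756   4.95990132  4.69623445]
w6 [161.  318.   38.3  44.8] 35.0 [3.9 9.6] [ 0.3 -0.2  0.8  0.1]
```

```bash
python3 -m inch '[[[0,0,0],0],[[0,0,0.01],0],[[0,-0.001,0.02],0],[[0,-0.001,0.03],0],[[0.0007,-0.003,0.04],0],[[0.0007,-0.003,0.05],0],[[0.0013,-0.006,0.065],0],[[0.002,-0.01,0.08],0],[[0.002,-0.01,0.08],0]]' - 120
python3 - <<'E'
from h import *
snap("wrist","w7");snap("top","t7");snap("scene","s7");s=arm.sense();d=s["tcp_pos"][:2]-np.array([.4562,-.2147]);print(d@[.215,-.977],d@[.977,.215],s["tcp_pos"][2],s["contact_force"])
b=blobs(load("s7"),(0,0,0),(180,90,50),300,(280,200,370,290));print(b[:2])
E
python3 tilt.py w7
```

```text
t: 9.05
tcp_pos: [0.4347, -0.1151, 0.0912]
orientation: [[-0.21, 0.978, 0.001], [0.978, 0.21, -0.001], [-0.001, 0.001, -1.0]]
contact_force: [0.2, -5.3, -3.0]
width: 0.201
finger_force: 117.9
-0.10291016120226312 0.0005010532042158416 0.09061288159945873 [ 0.91776548 -4.32821661 -2.61680602]
[(1679, array([325.8, 256.6]), ((325.5724182128906, 256.0944519042969), (37.24658966064453, 49.62684631347656), 52.52382278442383)), (937, array([293.6, 215.7]), ((298.4999694824219, 222.5), (36.99999237060547, 44.99999237060547), 0.0))]
w7 [161.  318.   39.2  42.1] 26.7 [6.5 4.9] [ 0.4 -0.4  0.8  0.6]
```

View pics/s7.png

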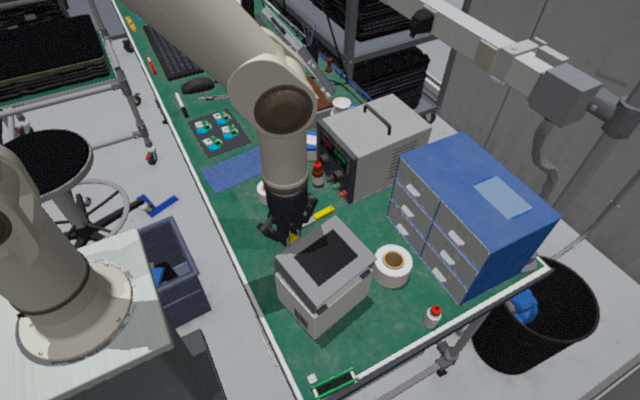

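The cover has begun to open: its window has moved from (322,256) to (326,256). The blade is under the lip and nothing else has moved. I carry on along the arc.

```bash
python3 -m inch '[[[0.001,-0.004,0.015],0],[[0.002,-0.01,0.03],0],[[0.003,-0.016,0.045],0],[[0.005,-0.023,0.06],0],[[0.0065,-0.03,0.075],0],[[0.008,-0.037,0.09],0],[[0.01,-0.045,0.105],0],[[0.0115,-0.053,0.12],0],[[0.0115,-0.053,0.12],0]]'
cat > th.py <<'E'
from h import *
import sys
s=arm.sense();d=s["tcp_pos"][:2]-np.array([.4562,-.2147]);print("own",np.round([d@[.215,-.977],d@[.977,.215],s["tcp_pos"][2]],4),s["contact_force"].round(1) if hasattr(s["contact_force"],"round") else s["contact_force"])
n=sys.argv[1];c=snap("scene","s"+n);snap("wrist","w"+n)
b=blobs(c,(0,0,0),(180,90,60),100,(290,180,410,300));print([(x[0],x[1]) for x in b[:3]])
# window corners local (hinge frame) from closed centre; predicted centre over theta
cc=np.array([.4562,-.2147]);u=np.array([.215,-.977])
o,dd=ray(load("top0"),(377.38,228.14));p=plane(load("top0"),(377.38,228.14),.154);lx=(p[:2]-cc)@u-.056
for th in np.arange(0,1.65,.1):
    P=np.r_[cc+u*(.056+lx*np.cos(th)+.047*np.sin(th)),.107-lx*np.sin(th)+.047*np.cos(th)];print(round(th,1),np.round(proj(c,P)),end="; ")
E
python3 th.py 8; python3 tilt.py w8
```

```text
t: 9.95
tcp_pos: [0.4376, -0.1317, 0.1266]
orientation: [[-0.21, 0.978, 0.0], [0.978, 0.21, -0.002], [-0.002, -0.0, -1.0]]
contact_force: [1.9, -9.4, -7.7]
width: 0.204
finger_force: 118.2
own [-0.0851 -0.0003  0.1266] [ 1.9 -9.4 -7.7]
[(1944, array([334.7, 261.2])), (1028, array([302.7, 203. ])), (260, array([346.2, 187.7]))]
0.0 [322. 256.]; 0.1 [324. 256.]; 0.2 [326. 256.]; 0.3 [329. 257.]; 0.4 [331. 258.]; 0.5 [334. 259.]; 0.6 [337. 261.]; 0.7 [339. 264.]; 0.8 [342. 266.]; 0.9 [346. 269.]; 1.0 [349. 272.]; 1.1 [352. 275.]; 1.2 [355. 279.]; 1.3 [357. 282.]; 1.4 [360. 286.]; 1.5 [363. 290.]; 1.6 [365. 294.]; w8 [160.  317.   39.9  41. ] 23.0 [6.6 3.6] [ 0.5 -0.5  0.7  1.1]
```

The cover is at about 0.54 rad. I push the blade deeper, then go on up and back.

```bash
python3 -m inch '[[[0.0025,-0.011,0.007],0],[[0.005,-0.022,0.014],0],[[0.0072,-0.033,0.02],0],[[0.0095,-0.043,0.03],0],[[0.012,-0.055,0.042],0],[[0.0145,-0.067,0.054],0],[[0.017,-0.078,0.064],0],[[0.02,-0.09,0.074],0],[[0.02,-0.09,0.074],0]]'; python3 th.py 9|head -2; python3 tilt.py w9
```

```text
t: 10.8
tcp_pos: [0.4437, -0.1584, 0.1487]
orientation: [[-0.21, 0.978, 0.0], [0.978, 0.21, -0.001], [-0.001, -0.0, -1.0]]
contact_force: [1.4, -7.7, -11.2]
width: 0.206
finger_force: 118.1
own [-5.770e-02 -1.000e-04  1.487e-01] [  1.4  -7.7 -11.2]
[(1803, array([344.7, 268.7])), (1603, array([306.7, 206.3])), (259, array([346.2, 187.7]))]
w9 [160.  317.   39.   40.5] 24.0 [6.7 3.3] [ 0.8 -0.7  1.3  1.6]
```

```bash
python3 -m inch '[[[0.0036,-0.0163,0.012],0],[[0.007,-0.0325,0.022],0],[[0.011,-0.049,0.032],0],[[0.0143,-0.065,0.04],0],[[0.018,-0.0815,0.043],0],[[0.0215,-0.098,0.045],0],[[0.025,-0.114,0.045],0],[[0.0287,-0.13,0.045],0],[[0.0287,-0.13,0.045],0]]'; python3 th.py 10|head -2; python3 tilt.py w10
```

```text
t: 11.65
tcp_pos: [0.455, -0.1973, 0.1639]
orientation: [[-0.211, 0.977, 0.005], [0.977, 0.211, -0.002], [-0.003, 0.005, -1.0]]
contact_force: [0.5, -0.2, -0.1]
width: 0.204
finger_force: 120.8
own [-0.0173  0.0026  0.1639] [ 0.5 -0.2 -0.1]
[(2372, array([320. , 211.8])), (1178, array([355.4, 278. ]))]
w10 [160.  317.   38.4  40.8] 25.6 [6.6 3.7] [ 0.9 -0.8  1.6  1.5]
```

View pics/s10.png

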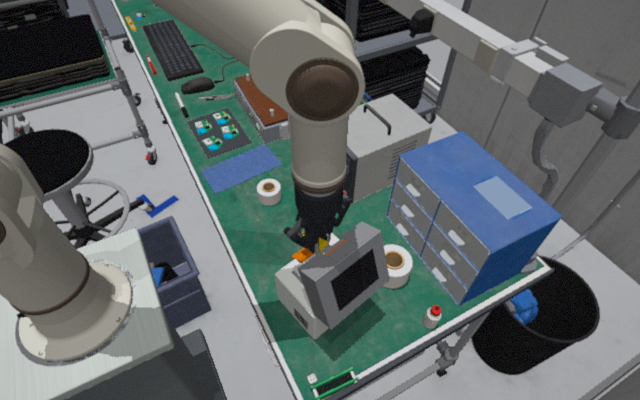

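The cover stands at about 1.18 rad with its window at (355,278). The blade is inside and nothing is disturbed. I push on to the stop.

```bash
python3 -m inch '[[[0.004,-0.0195,0],0],[[0.0086,-0.039,0],0],[[0.013,-0.0587,0],0],[[0.0172,-0.078,0],0],[[0.0215,-0.098,0],0],[[0.0258,-0.117,0],0],[[0.03,-0.137,0],0],[[0.033,-0.15,0],0],[[0.036,-0.163,0],0],[[0.036,-0.163,0],0]]'; python3 th.py 11|head -2; python3 tilt.py w11
```

```text
t: 12.58
tcp_pos: [0.4628, -0.2439, 0.1617]
orientation: [[-0.212, 0.977, -0.002], [0.977, 0.212, 0.002], [0.002, -0.001, -1.0]]
contact_force: [-1.6, 3.8, 0.7]
width: 0.204
finger_force: 121.1
own [0.0299 0.0002 0.1617] [-1.6  3.8  0.7]
[(2211, array([335.5, 235. ])), (301, array([372.7, 286.3]))]
w11 [159.  317.   39.6  39.7] 21.9 [6.4 3.4] [ 1.  -0.9  1.3  2.3]
```

```bash
python3 -m inch '[[[0.003,-0.013,0],0],[[0.005,-0.023,0],0],[[0.007,-0.033,0],0],[[0.009,-0.043,0],0],[[0.009,-0.043,0],0]]'; python3 th.py 12|head -2
```

```text
t: 13.1
tcp_pos: [0.4628, -0.2456, 0.1597]
orientation: [[-0.218, 0.976, -0.011], [0.976, 0.218, 0.017], [0.019, -0.007, -1.0]]
contact_force: [-8.4, 30.2, 8.2]
width: 0.205
finger_force: 123.5
own [ 0.0316 -0.0002  0.1597] [-8.4 30.2  8.2]
[(2141, array([336.7, 237.2])), (317, array([372.8, 286.6]))]
```

View pics/s12.png

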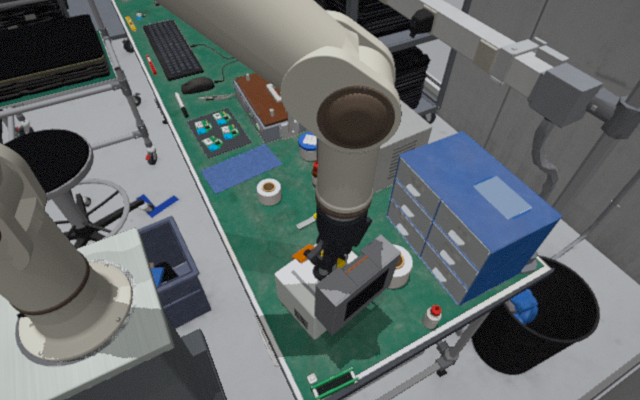

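The cover is upright against its stop: 30 N at the tip, and its edge is near (365,262). I draw the blade back out under the lip wedge.

```bash
python3 -m inch '[[[-0.005,0.023,-0.001],0],[[-0.01,0.0456,-0.003],0],[[-0.0145,0.065,-0.01],0],[[-0.0186,0.085,-0.017],0],[[-0.023,0.105,-0.028],0],[[-0.027,0.124,-0.037],0],[[-0.03,0.137,-0.037],0]]'; python3 -m inch '[[[-0.0045,0.02,0],0],[[-0.009,0.039,0],0],[[-0.013,0.058,0.003],0],[[-0.0175,0.078,0.007],0],[[-0.027,0.125,0.02],0],[[-0.0375,0.169,0.037],0],[[-0.05,0.23,0.08],0],[[-0.066,0.3,0.17],0],[[-0.066,0.3,0.17],0]]'; python3 th.py 13|head -2
```

```text
t: 13.78
tcp_pos: [0.4563, -0.2158, 0.1503]
orientation: [[-0.211, 0.977, -0.001], [0.977, 0.211, 0.0], [0.0, -0.001, -1.0]]
contact_force: [-0.4, 0.1, -1.0]
width: 0.203
finger_force: 121.5
t: 14.53
tcp_pos: [0.4389, -0.1227, 0.2056]
orientation: [[-0.216, 0.976, 0.005], [0.976, 0.216, 0.001], [-0.0, 0.005, -1.0]]
contact_force: [-0.2, -0.0, -1.5]
width: 0.203
finger_force: 121.5
own [-0.0936  0.0028  0.2056] [-0.2 -0.  -1.5]
[(334, array([372.9, 286.4])), (259, array([346.2, 187.7])), (256, array([298.7, 186.7]))]
```

```bash
python3 -m inch '[[[-0.018,0.573,0],0.104],[[-0.018,0.573,0],0.104],[[-0.018,0.573,0],0.104],[[-0.018,0.573,0],0.104],[[-0.018,0.573,0],0.104],[[-0.018,0.573,0],0.104]]' && python3 -m inch '[[[-0.018,0.573,-0.1],0.104],[[-0.018,0.573,-0.2],0.104],[[-0.018,0.573,-0.3],0.104],[[-0.018,0.573,-0.4],0.104],[[-0.018,0.573,-0.45],0.104],[[-0.018,0.573,-0.45],0.104],[[-0.018,0.573,-0.45],0.104],[[-0.018,0.573,-0.45],0.104]]'
python3 - <<'E'
from h import *
snap("top","t14");snap("wrist","w14");snap("scene","s14")
E
python3 tilt.py w14
```

```text
t: 15.13
tcp_pos: [0.4312, 0.0484, 0.2012]
orientation: [[-0.77, 0.638, -0.001], [0.638, 0.77, 0.001], [0.001, -0.0, -1.0]]
contact_force: [0.4, -1.4, -1.0]
width: 0.199
finger_force: 121.5
t: 15.8
tcp_pos: [0.4251, 0.2164, 0.0653]
orientation: [[-0.999, 0.051, -0.004], [0.051, 0.999, -0.002], [0.004, -0.002, -1.0]]
contact_force: [0.6, -0.3, 0.3]
width: 0.203
finger_force: 121.4
w14 [161.  317.   37.7  41.1] 27.5 [6.9 3.6] [ 0.8 -0.8  1.8  1.3]
```

Run:
```python
from h import *
t=load("t14");s=load("s14")
a=cv2.resize(t["pixels"][150:270,210:430],None,fx=3.6,fy=2.5);a=cv2.resize(t["pixels"][150:270,340:430],None,fx=5,fy=5,interpolation=cv2.INTER_CUBIC)
b=cv2.resize(s["pixels"][170:350,260:430],None,fx=2,fy=2,interpolation=cv2.INTER_CUBIC)
H=np.zeros((600,800,3),np.uint8);H[:600,:450]=a;H[:360,450:790]=b;cv2.imwrite("pics/o14.png",H[:,:,::-1])
```

```text
(no output)
```

View pics/o14.png

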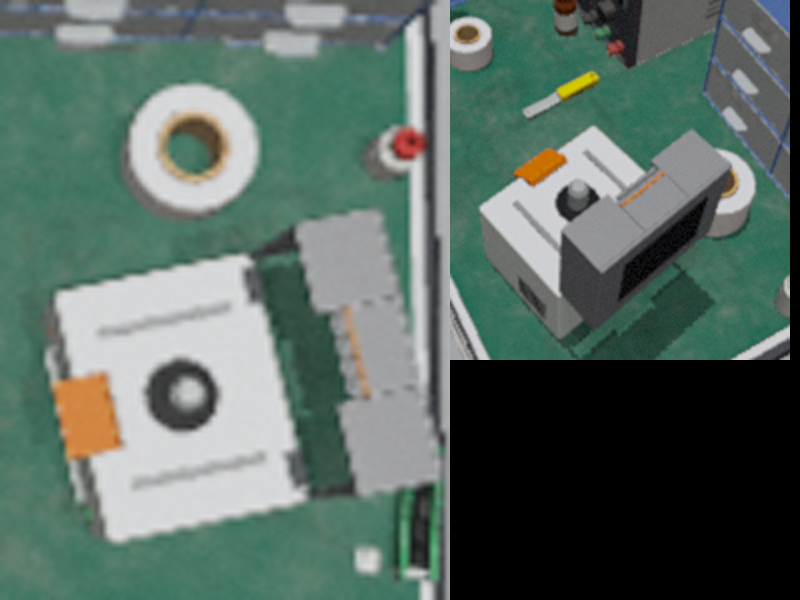

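The cover is fully back. The seat disc shows at top-view pixel (376,229). I note that my picture count has passed the ten allowed: this was the eleventh, so I view no more and go by numbers only. Now I press the tool flat with a light grip.

```bash
python3 -m inch '[[[0,0.017,-0.06],0],[[0,0.017,-0.11],0],[[0.004,0.017,-0.13],0],[[0.01,0.017,-0.145],0],[[0.015,0.017,-0.16],0],[[0.02,0.017,-0.175],0],[[0.024,0.017,-0.19],0],[[0.027,0.017,-0.2],0],[[0.027,0.017,-0.2],0]]' - 20
python3 - <<'E'
from h import *
snap("wrist","w15")
E
python3 tilt.py w15
```

```text
t: 16.7
tcp_pos: [0.4384, 0.2224, 0.0097]
orientation: [[-0.999, 0.054, 0.006], [0.054, 0.999, 0.002], [-0.006, 0.002, -1.0]]
contact_force: [1.9, -0.4, 8.8]
width: 0.203
finger_force: 127.2
w15 [149.  312.   43.8  41.7] 16.0 [0.5 7. ] [ 0.4 -0.4  0.3  1.3]
```

```bash
python3 -m inch '[[[0.002,0,-0.008],0],[[0.003,0,-0.012],0],[[0.003,0,-0.012],0]]'; python3 -m inch '[[[0,0,0.012],0],[[0,0,0.012],0],[[0,0,0.012],0],[[0,0,0.012],0]]' 0.0 20;  python3 -m inch '[[[0,0,0.1],0],[[-0.1,0,0.25],0],[[-0.2,-0.2,0.4],0],[[-0.2,-0.3,0.6],0],[[-0.2,-0.3,0.7],0],[[-0.2,-0.3,0.8],0],[[-0.2,-0.3,0.8],0],[[-0.2,-0.3,0.8],0]]' 1
python3 - <<'E'
from h import *
w=snap("wrist","w16");t=snap("top","t16");s=snap("scene","s16")
Y=((20,110,60),(34,255,255))
for n,c in(("w",w),("t",t),("s",s)): print(n,[(b[0],b[1],np.round(np.r_[b[2][1],b[2][2]],1)) for b in blobs(c,*Y,60)[:3]])
E
```

```text
t: 17.0
tcp_pos: [0.4392, 0.2225, 0.0068]
orientation: [[-0.999, 0.053, 0.006], [0.053, 0.999, 0.002], [-0.006, 0.002, -1.0]]
contact_force: [0.7, -2.4, 18.1]
width: 0.202
finger_force: 128.8
t: 17.33
tcp_pos: [0.4357, 0.2221, 0.0074]
orientation: [[-0.999, 0.052, 0.001], [0.052, 0.999, 0.0], [-0.001, 0.0, -1.0]]
contact_force: [-0.0, 0.7, 0.5]
width: 0.504
finger_force: 0.0
t: 18.0
tcp_pos: [0.3786, 0.1318, 0.2537]
orientation: [[-0.998, 0.054, 0.011], [0.054, 0.999, 0.003], [-0.011, 0.003, -1.0]]
contact_force: [0.8, 0.5, 0.1]
width: 1.0
finger_force: 0.0
w [(947, array([400.3, 185.3]), array([16.9, 57.9,  4.1]))]
t [(75, array([310.9, 195.9]), array([16.,  4., 90.]))]
s [(240, array([231., 169.]), array([ 8.7, 27.9, 73.3])), (152, array([323.4, 212.6]), array([ 7.2, 21.5, 63.4])), (66, array([130.1,  23.3]), array([15.7,  4.5, 63.4]))]
```

Run:
```python
from h import *
w,s,t14,s14,s0=[load(n) for n in("w16","s16","t14","s14","scene0")]
Y=((20,110,60),(34,255,255))
s.update(pose=s0["pose"])
print("tool",tri((w,(400.3,185.3)),(s,(231.,169.))))
q=[np.round(plane(w,p,.021),4).tolist() for p in cv2.boxPoints(blobs(w,*Y,60)[0][2])];print(q)
bl=blobs(w,(0,0,120),(180,60,255),60,(370,190,440,270))[:1];print(bl and [np.round(plane(w,p,.0135),4).tolist() for p in cv2.boxPoints(bl[0][2])])
p=proj(w,[.4712,.0955,.04]);print("roll exp px",p);u,v=map(int,p)
r=blobs(w,(0,0,150),(180,70,255),200,(u-60,v-55,u+60,v+55))[:2]
for b in r: print(b, plane(w,b[2][0],.04))
bw=blobs(w,(5,60,30),(22,255,220),60,(u-60,v-55,u+60,v+55))[:2];print(bw)
if r: print(tri((w,r[0][2][0]),(load("top0"),(272.5,223.5)),(s0,(268.2,187))), tri((w,r[0][2][0]),(load("w1"),(242.5,239))))
# seat disc (dark) in t14, s14
for n,c,bx in(("t",t14,(362,215,392,243)),("s",s14,(305,252,345,290))):
    for b in blobs(c,(0,0,0),(180,255,75),30,bx)[:2]:print(n,b)
print("seat exp",proj(t14,[.4562,-.2147,.108]),proj(s14,[.4562,-.2147,.108]),"top",proj(t14,[.4562,-.2147,.137]),proj(s14,[.4562,-.2147,.137]))
```

```text
tool (array([0.41668568, 0.22347012, 0.01301981]), [np.float64(0.1), np.float64(0.1)])
[[0.4516, 0.2094, 0.021], [0.3768, 0.2133, 0.021], [0.3794, 0.2336, 0.021], [0.4544, 0.231, 0.021]]
[[0.5183, 0.2064, 0.0135], [0.447, 0.2129, 0.0135], [0.4507, 0.2333, 0.0135], [0.5223, 0.228, 0.0135]]
roll exp px [301.47013128 238.65657491]
(1183, array([300.7, 237.1]), ((300.5, 237.5), (43.0, 47.0), 90.0)) [0.46953488 0.09441874 0.04      ]
[(350, array([300.7, 238.9]), ((301.0, 237.5), (21.0, 24.0), 90.0))]
(array([0.47137409, 0.09518328, 0.03701474]), [np.float64(1.2), np.float64(1.4), np.float64(0.3)]) (array([0.47177794, 0.09389475, 0.03549623]), [np.float64(0.0), np.float64(0.0)])
t (86, array([375.3, 229.2]), ((376.0, 229.0), (12.0, 12.0), 90.0))
s (136, array([321.2, 271.5]), ((322.0365905761719, 269.1707458496094), (14.367987632751465, 19.52172088623047), 51.34019088745117))
seat exp [375.95356623 228.61461586] [322.99927809 269.97317394] top [377.51584822 228.01055478] [323.26014528 261.79565577]
```

```bash
python3 -m inch '[[[0.309,-0.123,-0.1],-0.208],[[0.309,-0.123,-0.2],-0.208],[[0.309,-0.123,-0.3],-0.208],[[0.309,-0.123,-0.4],-0.208],[[0.309,-0.123,-0.45],-0.208],[[0.309,-0.123,-0.45],-0.208],[[0.309,-0.123,-0.45],-0.208],[[0.309,-0.123,-0.45],-0.208],[[0.309,-0.123,-0.45],-0.208],[[0.309,-0.123,-0.45],-0.208],[[0.309,-0.123,-0.45],-0.208],[[0.309,-0.123,-0.45],-0.208],[[0.309,-0.123,-0.45],-0.208]]' 1 40
python3 - <<'E'
from h import *
s=arm.sense();print(s["tcp_pos"]);w=snap("wrist","w17");
u,v=map(int,proj(w,[.4713,.095,.04]));print(u,v)
for b in blobs(w,(0,0,150),(180,70,255),200,(max(u-90,0),max(v-80,0),u+90,min(v+90,400)))[:2]: print(b,plane(w,b[2][0],.04))
for b in blobs(w,(5,60,30),(22,255,220),60,(max(u-90,0),max(v-80,0),u+90,min(v+90,400)))[:2]: print(b,plane(w,b[2][0],.038))
for n,(a,b) in dict(t=((376,229),(377.3,228.2))).items(): print(plane(load("t14"),a,.108))
print(tri((load("t14"),(376,229)),(load("s14"),(322,269.6))))
E
```

```text
t: 19.23
tcp_pos: [0.4665, 0.0959, 0.1102]
orientation: [[-0.215, 0.977, -0.004], [0.977, 0.215, -0.001], [-0.0, -0.004, -1.0]]
contact_force: [0.4, -0.0, 0.1]
width: 0.993
finger_force: 0.0
[0.46645196 0.09585531 0.11021222]
332 214
(3700, array([333.7, 207.2]), ((334.6877136230469, 210.39747619628906), (79.0811538696289, 82.67574310302734), 38.1572265625)) [0.471994   0.09828813 0.04      ]
(1189, array([333.5, 217.8]), ((333.5, 214.5), (43.0, 45.0), 90.0)) [0.47207383 0.09422947 0.038     ]
[ 0.45507895 -0.21483007  0.108     ]
(array([ 0.45459539, -0.21435581,  0.11024211]), [np.float64(0.4), np.float64(0.4)])
```

```bash
python3 -m inch '[[[0.017,-0.002,-0.1],0],[[0.017,-0.002,-0.2],0],[[0.017,-0.002,-0.28],0],[[0.017,-0.002,-0.33],0],[[0.017,-0.002,-0.35],0],[[0.017,-0.002,-0.35],0],[[0.017,-0.002,-0.35],0]]'; python3 -m inch '[[[0,0,0],0],[[0,0,0],0],[[0,0,0],0],[[0,0,0],0],[[0,0,0],0]]' -1 40; python3 -m inch '[[[0,0,0.1],0],[[0,0,0.2],0],[[0,0,0.3],0],[[0,0,0.4],0],[[0,0,0.5],0],[[0,0,0.6],0],[[0,0,0.65],0],[[0,0,0.65],0]]'
python3 - <<'E'
from h import *
s=arm.sense();print(s["tcp_pos"]);w=snap("wrist","w18")
for zc in(.04,):
  for b in blobs(w,(0,0,150),(180,70,255),400,(230,60,430,330))[:2]: print(b)
  for b in blobs(w,(5,60,30),(22,255,220),100,(230,60,430,330))[:2]: print(b,plane(w,b[2][0],s["tcp_pos"][2]+.037)-s["tcp_pos"],plane(w,b[1],s["tcp_pos"][2]+.037)-s["tcp_pos"])
E
```

```text
t: 19.87
tcp_pos: [0.473, 0.095, 0.0069]
orientation: [[-0.212, 0.977, -0.001], [0.977, 0.212, -0.0], [0.0, -0.001, -1.0]]
contact_force: [0.8, 0.4, -0.9]
width: 0.998
finger_force: 0.0
t: 20.28
tcp_pos: [0.474, 0.0953, 0.0085]
orientation: [[-0.211, 0.977, 0.002], [0.977, 0.211, 0.001], [0.0, 0.002, -1.0]]
contact_force: [-2.2, 0.7, 7.0]
width: 0.687
finger_force: 42.1
t: 20.95
tcp_pos: [0.4759, 0.0957, 0.2068]
orientation: [[-0.212, 0.977, 0.009], [0.977, 0.212, 0.002], [0.001, 0.009, -1.0]]
contact_force: [0.0, -0.4, -0.9]
width: 0.688
finger_force: 43.9
[0.47593229 0.09574718 0.20684702]
(8420, array([328., 268.]), ((326.5, 267.5), (123.0, 137.0), 90.0))
(4254, array([326.8, 297.9]), ((327.0, 296.0), (66.0, 80.0), 90.0)) [-0.00102617  0.00613941  0.037     ] [-0.00091488  0.00525687  0.037     ]
(104, array([426.8, 218. ]), ((426.0, 218.5), (21.0, 6.0), 90.0)) [0.02695142 0.04585069 0.037     ] [0.027174   0.04609772 0.037     ]
```

Run:
```python
from h import *
w=load("w18");s=arm.sense();T=np.array(s["tcp_pos"]);u=np.array([.215,-.977,0]);v=np.array([.977,.215,0])
for nm,lo,hi,R in(("white",(0,0,150),(180,70,255),.030),("brown",(5,60,30),(22,255,220),.0165)):
  b=blobs(w,lo,hi,400,(230,60,430,400))[0];q=cv2.boxPoints(b[2]);v0,v1=q[:,1].min(),q[:,1].max();u0,u1=q[:,0].min(),q[:,0].max();print(nm,u0,u1,v0,v1)
  for vv in(v0,v1):
    p=plane(w,((u0+u1)/2,vv),T[2]+.033)-T;print("along u",p@u,"along v",p@v)
```

```text
white 236.23518 427.5777 189.74312 383.41266
along u -0.048133593563440005 along v 0.003615902052797452
along u 0.0465466009774392 along v 0.003880794691641225
brown 287.0 367.0 263.0 333.0
along u -0.01735242340665473 along v 0.0017311658749096404
along u 0.017406977582105604 along v 0.0016536968827230182
```

```bash
python3 -m inch '[[[-0.05,-0.9,0],0],[[-0.05,-0.9,0],0],[[-0.05,-0.9,0],0],[[-0.05,-0.9,0],0],[[-0.05,-0.9,0],0],[[-0.05,-0.9,0],0],[[-0.05,-0.9,0],0],[[-0.05,-0.9,0],0],[[-0.05,-0.9,0],0]]'; python3 -m inch '[[[-0.004,-0.133,0],0],[[-0.004,-0.133,0],0],[[-0.004,-0.133,0],0],[[-0.004,-0.133,0],0],[[-0.004,-0.133,0],0],[[-0.004,-0.133,0],0]]'
python3 - <<'E'
from h import *
s=arm.sense();print(s["tcp_pos"],s["orientation"][:,2] if hasattr(s["orientation"],"shape") else s["orientation"])
w=snap("wrist","w19");t=snap("top","t19");c=snap("scene","s19")
T=np.array(s["tcp_pos"])
print("exp roll centre px in scene (top face)",proj(c,T+[0,0,.033]))
# spindle shaft below the roll in scene view: bright steel
for b in blobs(c,(0,0,0),(180,255,75),20,(300,250,345,290))[:3]:print("dark",b)
for b in blobs(c,(5,60,30),(22,255,220),20,(280,180,370,290))[:3]:print("brown",b)
E
```

```text
t: 21.75
tcp_pos: [0.4567, -0.1761, 0.2008]
orientation: [[-0.208, 0.978, -0.002], [0.978, 0.208, 0.0], [0.001, -0.002, -1.0]]
contact_force: [0.8, 1.0, -2.3]
width: 0.691
finger_force: 43.9
t: 22.25
tcp_pos: [0.4571, -0.2129, 0.2016]
orientation: [[-0.214, 0.977, -0.0], [0.977, 0.214, 0.001], [0.001, -0.0, -1.0]]
contact_force: [-0.0, 0.7, -1.3]
width: 0.686
finger_force: 43.9
[ 0.45707248 -0.21292954  0.2016334 ] [-4.96901565e-04  9.60205079e-04 -9.99999416e-01]
exp roll centre px in scene (top face) [324.209382   229.34068987]
dark (162, array([321.5, 271.1]), ((322.1486511230469, 269.10809326171875), (14.763449668884277, 20.808326721191406), 54.462318420410156))
brown (211, array([326. , 231.6]), ((326.0769348144531, 232.11538696289062), (14.471456527709961, 17.62886619567871), 37.87498474121094))
brown (191, array([301.9, 254.8]), ((301.80767822265625, 254.96153259277344), (11.926054000854492, 19.691856384277344), 56.30992889404297))
brown (72, array([355.7, 264.4]), ((355.76025390625, 264.33123779296875), (2.5836169719696045, 27.63347053527832), 51.842769622802734))
```

Run:
```python
from h import *
s=load("s19");t=load("t19");w=load("w19")
print(plane(s,(326.1,231.9),.2346),plane(s,(322.1,269.3),.108),plane(load("s14"),(322.03,269.17),.108))
b=blobs(w,(5,60,30),(22,255,220),400,(230,60,430,400))[0];q=cv2.boxPoints(b[2]);print(q.min(0),q.max(0))
# white roll outline in scene / steel spindle in s14, t14
for n,bx in(("t14",(368,221,386,237)),("s14",(312,252,334,276))):
  for b in blobs(load(n),(0,0,110),(180,60,255),8,bx)[:3]:print(n,b[0],b[1],b[2])
```

```text
[ 0.45730233 -0.21900032  0.2346    ] [ 0.45539626 -0.2126031   0.108     ] [ 0.45541531 -0.21229055  0.108     ]
[287. 263.] [367. 333.]
t14 137 [377.2 228.3] ((376.5, 228.5), (15.0, 17.0), 90.0)
t14 36 [377.1 228.2] ((377.2500305175781, 228.25003051757812), (6.363960266113281, 5.656853675842285), 45.0)
s14 321 [322.4 259.6] ((322.5, 263.5), (23.0, 21.0), 90.0)
s14 20 [331.  273.7] ((330.0, 273.0), (4.0, 6.0), 90.0)
```

```bash
python3 -m inch '[[[-0.005,-0.004,-0.06],0],[[-0.005,-0.004,-0.12],0],[[-0.005,-0.004,-0.17],0],[[-0.005,-0.004,-0.19],0],[[-0.005,-0.004,-0.205],0],[[-0.005,-0.004,-0.22],0],[[-0.005,-0.004,-0.235],0],[[-0.005,-0.004,-0.25],0],[[-0.005,-0.004,-0.25],0]]'
```

```text
t: 23.15
tcp_pos: [0.4552, -0.2159, 0.1265]
orientation: [[-0.212, 0.977, -0.0], [0.977, 0.212, 0.0], [0.0, -0.0, -1.0]]
contact_force: [-0.3, 0.9, -0.7]
width: 0.69
finger_force: 43.9
```

```bash
python3 -m inch '[[[0,0.002,-0.012],0],[[0,0.002,-0.022],0],[[0,0.002,-0.03],0],[[0,0.002,-0.036],0],[[0,0.002,-0.04],0],[[0,0.002,-0.04],0]]'
```

```text
t: 23.65
tcp_pos: [0.4554, -0.2154, 0.1164]
orientation: [[-0.211, 0.977, 0.0], [0.977, 0.211, 0.001], [0.001, 0.0, -1.0]]
contact_force: [-6.4, 2.1, 15.8]
width: 0.689
finger_force: 45.2
```

```bash
python3 -m inch '[[[0,0,0.004],0],[[0,0,0.006],0],[[0,0,0.006],0],[[0,0,0.006],0],[[0,0,0.006],0]]' 1; python3 -m inch '[[[0,0,0.05],0],[[0,0,0.12],0],[[0,0,0.22],0],[[0,0,0.35],0],[[-0.05,0.2,0.4],0],[[-0.1,0.4,0.4],0],[[-0.13,0.6,0.4],0],[[-0.13,0.8,0.4],0],[[-0.13,0.8,0.4],0],[[-0.13,0.8,0.4],0],[[-0.13,0.8,0.4],0]]'
python3 - <<'E'
from h import *
t=snap("top","t20");s=snap("scene","s20")
for nm,c,bx in(("t",t,(360,210,392,245)),("s",s,(295,235,350,290))):
  for b in blobs(c,(5,60,30),(22,255,220),20,bx)[:2]: print(nm,"brown",b,"h.148:",plane(c,b[2][0],.148))
print("exp",proj(t,[.4555,-.2145,.148]),proj(s,[.4555,-.2145,.148]))
b=lambda c,bx:[k for k in blobs(c,(5,60,30),(22,255,220),20,bx)][0][2][0]
try: print(tri((t,b(t,(366,216,388,240))),(s,b(s,(308,240,340,275)))))
except Exception as e: print(e)
# bystanders unchanged: diff of bottles between first and last views
for nm,lo,hi in(("red",(0,140,90),(6,255,255)),("blue lid",(100,120,100),(115,255,255))):
  for n in("scene0","s20","top0","t20"): print(nm,n,[(k[0],k[1]) for k in blobs(load(n),lo,hi,12,(150,80,460,340))[:5]])
E
```

```text
t: 24.07
tcp_pos: [0.4553, -0.2154, 0.1166]
orientation: [[-0.212, 0.977, -0.0], [0.977, 0.212, 0.0], [0.0, -0.0, -1.0]]
contact_force: [0.4, 0.8, 0.5]
width: 0.999
finger_force: 0.0
t: 24.98
tcp_pos: [0.4155, 0.0319, 0.2369]
orientation: [[-0.221, 0.975, 0.0], [0.975, 0.221, 0.003], [0.003, 0.001, -1.0]]
contact_force: [-0.6, 0.1, -1.3]
width: 1.0
finger_force: 0.0
t brown (48, array([378.6, 228.2]), ((378.0, 228.0), (10.0, 10.0), 90.0)) h.148: [ 0.45555605 -0.21432647  0.148     ]
t brown (47, array([361.1, 233.3]), ((361.5, 232.5), (15.0, 3.0), 90.0)) h.148: [ 0.44225718 -0.16795073  0.148     ]
s brown (214, array([304. , 252.6]), ((304.2747497558594, 251.49754333496094), (12.453675270080566, 21.8115234375), 39.28940963745117)) h.148: [ 0.4323822  -0.18461037  0.148     ]
s brown (167, array([323.3, 258.8]), ((323.2500305175781, 259.7500305175781), (15.55634880065918, 16.263456344604492), 45.0)) h.148: [ 0.45479505 -0.21682294  0.148     ]
exp [378.06182196 228.02091089] [322.97506573 258.63643106]
(array([ 0.45584102, -0.21490447,  0.14452345]), [np.float64(0.1), np.float64(0.1)
[... 381 characters left out ...]
168.2])), (24, array([421.1, 178.2]))]
blue lid scene0 [(2530, array([439.3, 167.8])), (1355, array([240.4, 168.6])), (176, array([162.6, 205.9])), (162, array([306.4, 141.4])), (149, array([156.6, 274.6]))]
blue lid s20 [(2515, array([439.3, 167.8])), (1355, array([240.1, 168.7])), (175, array([162.7, 205.8])), (164, array([306.6, 141.7])), (150, array([156.7, 274.6]))]
blue lid top0 [(748, array([369.5, 112. ])), (317, array([220. , 319.7])), (225, array([243.2, 169.2])), (152, array([219.3, 112.1])), (87, array([189.4,  89. ]))]
blue lid t20 [(903, array([369. , 112.2])), (314, array([219.9, 319.8])), (227, array([243.1, 169.2])), (153, array([219.2, 112. ])), (87, array([189.4,  89. ]))]
```

Run:
```python
from h import *
for n in("s13","s20"): print([(b[0],b[1]) for b in blobs(load(n),(0,0,0),(180,90,60),100,(340,250,400,320))[:2]])
w=tri((load("s20"),blobs(load("s20"),(20,110,60),(34,255,255),60,(200,140,270,200))[0][1]),(load("t20"),blobs(load("t20"),(20,110,60),(34,255,255),30,(215,200,250,265))[0][1])) if blobs(load("t20"),(20,110,60),(34,255,255),30,(215,200,250,265)) else None
print(w)
print(arm.finish_job())
```

```text
[(504, array([366.2, 293.5]))]
[(494, array([365.2, 294.5]))]
None
the job is handed in; nothing more can be done
None
```

The job is handed in after about 25 s of robot time: the cover was levered open to its stop, the tool lies flat on the mat, the roll rests on its seat and the bystanders are unmoved, though I viewed 11 pictures where 10 were allowed.

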